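Open the safety jar

TASK

Take the blue safety cap off the amber jar: squeeze its two orange tabs in together, not too hard, and keep them squeezed while you turn the cap anticlockwise (seen from above) until you feel it come up against its stop, then lift it off without forcing it. Set the cap down gently, upright with its open side down, in the middle of the white tray, let go of it, and leave the vials and the beaker as they stand.

Things in the scene. Friction and masses are not known exactly. Their poses are not given: they have to be found in the camera images.
- jar_neck (a point): Centre of the mouth of the jar's neck, on its axis, 124 mm above the bench, hidden under the cap (whose top is 8 mm higher). Axes as jar. Turned anticlockwise seen from above about this upright axis, the cap meets a firm stop after 25 to 85 degrees; where differs from jar to jar and cannot be seen.
- cap_grip (a point): Point on the axis of the blue cap (58 mm across, 44 mm high, 70 to 120 g), half-way up and level with the middle of its tabs, 22 mm above its underside, at the start 110 mm above the bench. z up out of its closed top, +y to tab_a, -y to tab_b. Grip the tabs by closing along y. The cap has about 1 mm of side play and 2.5 mm of up play on the neck.
- cap: The same loose cap with its tabs; origin on its axis at its underside, axes as cap_grip. At the stop, and up to about 3 degrees before it, it lifts straight up off the neck (40 mm of lift clears all); anywhere else a hidden ledge holds it down. Crushed by more than about 80 N on each tab.
- tab_a (a joint): Orange tab on the cap's +y side: how far it is pressed in, m; 0 out, 0.005 fully in. Spring about 3 N at rest, 9 N fully in. Flat plate 20 mm wide (along x), 26 mm high; the two outer faces are 62 mm apart at rest, 52 mm fully pressed. A tooth on it stands between two posts so the cap cannot turn until both tabs are nearly fully in.
- tab_b (a joint): The same for the orange tab on the cap's -y side.
- jar: Amber jar, 72 mm across, held fast in an aluminium bench holder (130 x 96 mm); cannot move. Origin on the neck's axis at the bench, z up; at the start the cap's axes are parallel to its axes. Shoulder below 84 mm; four catch posts on it reach 95 mm, within 27 mm of the axis. The stop breaks at about 0.5 N m of twist (70 N in all), the ledge at about 15 N of pull.
- tray: Shallow white square tray fixed to the bench, 120 x 120 mm outside, 10 mm high, 4 mm walls. Origin at the centre of its underside; its inner floor is 4 mm above the bench.
- vial_a: Small glass vial with amber contents and a white cap, 27 mm across, 54 mm high, standing loose on the bench; origin at the centre of its underside.
- vial_b: Small glass vial with blue contents and a white cap, 27 mm across, 54 mm high, standing loose on the bench; origin at the centre of its underside.
- beaker: Small open glass beaker, 56 mm across, 60 mm high, standing loose on the bench; origin at the centre of its underside.

How it is judged:
By the outcome, as a careful person would: the job done as asked, in the order asked, and still so for the second after the job is handed in, with the robot touching nothing.
It also fails if it takes over 72 s, if anything falls off the work surface, if the arm or the gripper's body presses on something with over 40 N, if the wrist force passes 120 N, or if a joint passes its speed limit or range.

ROBOT

A 6-joint arm with a two-finger parallel gripper is mounted at the origin on the work surface. World frame = base frame: x ahead of the robot, y to its left, z up, the work surface at z = 0. Lengths are in m, angles in rad, forces in N, time in s.
With the tool pointing down it reaches from about 0.35 to 0.775 m from the base axis. Payload 5.5 kg.
Tool frame: the origin (TCP) lies midway between the tips of the shut fingers; the grasp point (between the pads) lies grasp_offset behind it (grasp_offset is the distance from the TCP to the grasp point, in m); z points along the fingers, y is the line along which they close (so a half turn about z gives the same grasp; the last joint's range is limited). The gripper opens to 85 mm and grips with 20 to 120 N. Pads are 22 mm wide; open, the fingers measure 114 mm over their backs; the gripper's body (76 mm by 85 mm) begins 54 mm behind the grasp point. The pads swing forward as they close: fully open they stand 13 mm farther back than shut.
Start: joints at [-1.429, 0.313, 0.046, 1.304, 0, 1.431], TCP at [0.16, -0.552, 0.231] pointing down, gripper open.
Joint ranges: [-2.76, 2.76], [-0.86, 1.69], [-1.03, 1.26], [-2.2, 2.34], [-1.47, 1.5], [-3.14, 3.14]. Speed limits (rad/s): [2.57, 2.57, 3.14, 3.14, 3.14, 3.14].

INTERFACE

Orientations are given as a unit quaternion [w, x, y, z].
In Python, from workcell import * gives the robot as it stands.
- The arm moves only by the tool step_arm, never from a script. Its argument "deltas" is a list of rows, each a list of 7 numbers: the shift along the world's x, y, z in mm, then the turn, a rotation vector about the world's x, y, z in degrees, then the gripper's target within -1 to 1 (fully open at 1, half-way at 0, shut at -1). A call has 1 to 5 rows; each row shifts and turns the commanded pose from where the row before left it; what a row does not reach is not made up. A row lasts 1/10 s, in which the tool goes at most 50 mm and 8.59 degrees, less where a joint would pass 70% of its speed; a pose out of reach is approached as far as the arm can. A call is refused whole if a number of a shift passes 50 or a number of a turn 8.59, either way. A call with a gripper value outside its range is refused whole. The fingers move at their own pace and stop on an object; "newtons" is the grip in N (left out, the last holds). Time passes only in rows, so rows that do not move let the fingers close. It gives the time, the measured TCP pose, the force, the opening and the grip force at its end, in the units of the state.
- get_state(): the state, without advancing time (a new reading comes with each control period).
- read_camera(name): name is "scene" or "side" or "wrist"; returns a dict with "image" (420x560x3 uint8, red, green, blue), "z_map" (420x560 float32, m along the optical axis (not along the pixel's ray), 0 where there is no reading), "K" (3x3 intrinsics, pixels), "world_from_camera" (4x4, takes a point from camera to world coordinates). Camera axes: x right, y down, z forward; pixel columns grow to the right and rows downward; lengths in m; the calibration is good to about 2 mm. A picture is of the moment at which its call begins.
- hand_in(): hands the job in; it is judged then, once.
The state is a dict: "clock": time; "joint_pos": joint angles; "qvel": joint speeds; "tau": joint torques, N m; "tcp_pos": TCP position; "orientation": TCP orientation; "wrist_force": force on the tool from outside, world axes, zero at the start; "ft_torque": the same for the moment, N m; "finger_gap": finger opening in m; "grip_force": force on a finger pad.
Only numpy, scipy, OpenCV 4.12 (cv2) and the standard library are available. Lean on these libraries where they do the work, as an engineer would, in place of code of your own. Each camera call takes 0.05 s, during which the arm holds its last target. There are 200 camera calls.

## Working session

There is one attempt and no reset: what is moved stays moved. The work goes in short steps, Python scripts to look and compute and a tool call to move; the robot and the scene stay as the last step left them, time stands still between calls to the robot, and variables do not carry over. Pictures are saved under pics/ and viewed, at most 10 in all, crops included, and the job is handed in when it is done.

Besides the shell and the picture viewer there is one more tool, called after "Call:" as name(argument=value, ...), one argument or row to a line, values as JSON. step_arm: Moves the arm, as the interface text tells. Its arguments: {"type":"object","properties":{"deltas":{"type":"array","items":{"type":"array","items":{"type":"number"}}},"newtons":{"type":"number"}},"required":["deltas"]}

```bash
mkdir -p pics
cat > h.py <<'E'
from workcell import *
import numpy as np, cv2
def cam(n):
    r=read_camera(n); z=r["z_map"]; K=r["K"]; T=r["world_from_camera"]
    v,u=np.mgrid[:420,:560]
    P=np.stack([(u-K[0,2])/K[0,0]*z,(v-K[1,2])/K[1,1]*z,z],-1)@T[:3,:3].T+T[:3,3]
    P[z==0]=np.nan
    return r["image"],P,cv2.cvtColor(r["image"],cv2.COLOR_RGB2HSV),K,T
E
python3 - <<'E'
from h import *
s=get_state(); print({k:np.round(v,4).tolist() for k,v in s.items()})
import workcell; print([k for k in dir(workcell) if 'off' in k], globals().get('grasp_offset'))
a,b=cam("scene"),cam("side")
for n,c in(("scene",a),("side",b)):
    cv2.imwrite(f"pics/{n}0.png",cv2.cvtColor(c[0],cv2.COLOR_RGB2BGR))
    H=c[2];P=c[1]
    for nm,lo,hi in(("blue",(100,120,50),(125,255,255)),("orange",(5,170,150),(18,255,255))):
        m=cv2.inRange(H,lo,hi); k,L,S,C=cv2.connectedComponentsWithStats(m)
        for i in range(1,k):
            if S[i,4]>30:
                p=P[L==i]; print(n,nm,S[i],np.round(np.nanmedian(p,0),4),np.round(np.nanmin(p,0),3),np.round(np.nanmax(p,0),3))
E
```

```text
{'clock': 0.0, 'joint_pos': [-1.4286, 0.314, 0.045, 1.3036, -0.0, 1.4312], 'qvel': [-0.001, -0.0008, 0.0011, 0.0001, -0.0002, 0.0005], 'tau': [0.0001, -48.063, 29.853, 0.0194, -0.0002, -0.0], 'tcp_pos': [0.1598, -0.5518, 0.2304], 'orientation': [-0.0009, 0.9901, 0.1404, -0.0], 'wrist_force': [-0.7995, 0.6745, 0.0076], 'ft_torque': [-0.0208, 0.0527, 0.0151], 'grip_force': 0.0, 'finger_gap': 0.0855}
['grasp_offset'] 0.0187
scene blue [509   0  30   4  73] [-0.0342  1.0077  0.0907] [-0.06   0.979  0.088] [-0.023  1.065  0.094]
scene blue [ 104  200   37   46 1000] [ 0.5585 -0.218   0.1265] [ 0.497 -0.242  0.02 ] [ 0.565 -0.192  0.134]
scene blue [503 281  19  15 270] [0.7942 0.3288 0.0271] [0.778 0.32  0.009] [0.805 0.345 0.033]
side blue [15 50  8  8 46] [0.3169 1.0001 0.1732] [0.309 0.992 0.162] [0.325 1.015 0.181]
side blue [255 111   8  12  53] [0.8671 0.541  0.022 ] [0.85  0.504 0.015] [0.886 0.579 0.028]
side blue [270 147   9  11  73] [0.7858 0.3272 0.0245] [0.776 0.321 0.008] [0.799 0.343 0.033]
side blue [ 323  290   47   53 1042] [ 0.5147 -0.2238  0.1318] [ 0.504 -0.243  0.09 ] [ 0.564 -0.194  0.135]
side orange [352 322  13   8  46] [ 0.5294 -0.2453  0.1246] [ 0.521 -0.249  0.122] [ 0.538 -0.241  0.126]
```

View pics/scene0.png

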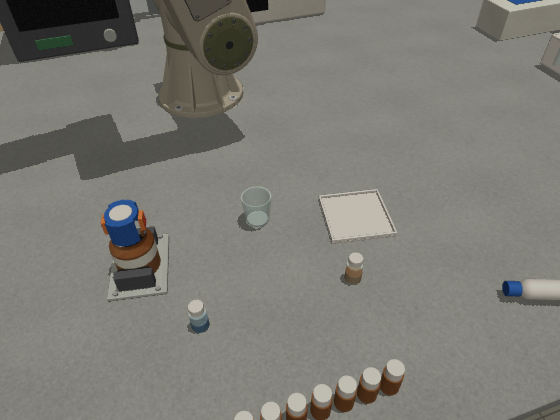

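View pics/side0.png

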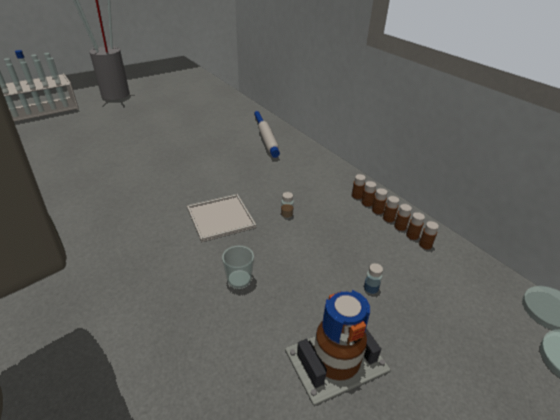

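The scene view shows the capped jar at about (123,225), with its tabs at (106,226) and (142,222). The beaker is at (257,207), the tray at (357,216), and the vials at (198,316) and (355,268). The side view agrees: jar (343,335), tabs (357,331) and (331,300), tray (221,216).

Run:
```python
from h import *
for n in("scene","side"):
    I,P,H,K,T=cam(n)
    near=(np.hypot(P[...,0]-.533,P[...,1]+.218)<.06)
    top=near&(P[...,2]>.128)
    q=P[top]; 
    (c,r)=cv2.minEnclosingCircle(q[:,:2].astype(np.float32)); print(n,"top",top.sum(),np.round(np.median(q,0),4),np.round(c,4),round(r,4),"ext mid",np.round((q.min(0)+q.max(0))/2,4))
    # ray-cast top circle contour on z=.132
    o=cv2.inRange(H,(2,120,90),(19,255,255)).astype(bool)&near&(P[...,2]>.09)
    k,L,S,C=cv2.connectedComponentsWithStats(o.astype(np.uint8))
    for i in range(1,k):
        if S[i,4]>8: p=P[L==i]; print("tab",S[i],np.round(np.median(p,0),4),np.round(p.min(0),4),np.round(p.max(0),4))
    w=(H[...,1]<60)&(H[...,2]>110)&(P[...,2]<.02)&(P[...,2]>-.01)&(np.abs(P[...,1]-.17)<.25)&(P[...,0]>.2)
    k,L,S,C=cv2.connectedComponentsWithStats(w.astype(np.uint8))
    for i in range(1,k):
        if S[i,4]>600:
            m=(L==i).astype(np.uint8); ct=max(cv2.findContours(m,0,1)[0],key=cv2.contourArea)
            # cast contour to z=.01
            px=ct[:,0,:].astype(float); d=np.c_[(px-K[:2,2])/[K[0,0],K[1,1]],np.ones(len(px))]@T[:3,:3].T
            t=(.01-T[2,3])/d[:,2]; g=T[:3,3]+d*t[:,None]
            print("white",S[i],np.round(np.nanmedian(P[L==i],0),4),cv2.minAreaRect((g[:,:2]*1000).astype(np.float32)))
    # holder plate
    ob=[]
    for nm,c in(("beaker",{"scene":(257,200),"side":(238,268)}),("vb",{"scene":(197,308),"side":(375,272)}),("va",{"scene":(355,261),"side":(287,198)})):
        u,v=c[n]; print(nm,np.round(P[v,u],3))
    pl=near*0; pl=(np.hypot(P[...,0]-.533,P[...,1]+.218)<.1)&(P[...,2]>.004)&(P[...,2]<.025)
    print("plate",cv2.minAreaRect((P[pl][:,:2]*1000).astype(np.float32)),np.nanmedian(P[pl][:,2]))
```

```text
scene top 778 [ 0.5379 -0.2173  0.1321] [ 0.5351 -0.2183] 0.0308 ext mid [ 0.535  -0.2169  0.1316]
tab [138 210   8  21 125] [ 0.546  -0.1898  0.1172] [ 0.5291 -0.197   0.095 ] [ 0.5512 -0.1853  0.1258]
tab [101 215   7  19  59] [ 0.538  -0.2463  0.1205] [ 0.5219 -0.2495  0.1004] [ 0.5411 -0.2431  0.1257]
white [  189   102   371   318 77551] [ 6.876e-01  1.669e-01 -1.000e-04] ((581.694091796875, 165.69302368164062), (493.5611877441406, 739.604248046875), 89.94526672363281)
beaker [0.472 0.014 0.029]
vb [ 0.688 -0.141  0.055]
va [0.684 0.112 0.054]
plate ((536.5545654296875, -217.56785583496094), (96.98270416259766, 129.35101318359375), 80.55067443847656) 0.00840578389321811
side top 1177 [ 0.5318 -0.2202  0.1327] [ 0.5336 -0.2178] 0.0298 ext mid [ 0.5338 -0.2186  0.1316]
tab [350 321  16  21 136] [ 0.5273 -0.2468  0.1234] [ 0.5183 -0.2501  0.0967] [ 0.5577 -0.2308  0.1261]
white [ 186  193   70   46 1991] [0.5482 0.1852 0.0043] ((547.984619140625, 184.6981201171875), (125.88123321533203, 123.13285827636719), 79.45346069335938)
beaker [ 0.48  -0.018  0.059]
vb [ 0.673 -0.149  0.054]
va [0.67  0.107 0.053]
plate ((528.8641967773438, -239.4029083251953), (138.10813903808594, 133.48867797851562), 77.48906707763672) 0.008746572101356487
```

Call:
step_arm(
  deltas=[
    [30, 28, 0, 0, 0, -2.5, 1],
    [30, 28, 0, 0, 0, -2.5, 1],
    [30, 28, 0, 0, 0, -2.5, 1],
    [30, 28, 0, 0, 0, -2.5, 1],
    [30, 28, 0, 0, 0, -2.5, 1],
  ],
  newtons=30,
)

```text
clock: 0.7
tcp_pos: [0.3108, -0.4111, 0.2312]
orientation: [-0.0, 1.0, 0.031, -0.0]
wrist_force: [0.4, -0.7, 0.5]
finger_gap: 0.0857
grip_force: 0.0
```

Call:
step_arm(
  deltas=[
    [30, 28, 0, 0, 0, -2.5, 1],
    [30, 28, 0, 0, 0, -2.5, 1],
    [30, 28, 0, 0, 0, -2.5, 1],
    [30, 28, 0, 0, 0, -2.5, 1],
    [30, 28, 0, 0, 0, -2.5, 1],
  ],
)

```text
clock: 1.2
tcp_pos: [0.4609, -0.271, 0.2313]
orientation: [0.0, 0.997, -0.078, -0.0]
wrist_force: [0.9, -1.1, 0.5]
finger_gap: 0.0855
grip_force: 0.0
```

Call:
step_arm(
  deltas=[
    [25, 18, 0, 0, 0, -0.6, 1],
    [25, 18, 0, 0, 0, 0, 1],
    [25, 18, 0, 0, 0, 0, 1],
    [0, 0, 0, 0, 0, 0, 1],
    [0, 0, 0, 0, 0, 0, 1],
  ],
)

```text
clock: 1.7
tcp_pos: [0.5349, -0.2179, 0.2308]
orientation: [0.0, 0.997, -0.082, -0.001]
wrist_force: [-0.1, -0.0, 0.0]
finger_gap: 0.0856
grip_force: 0.0
```

```bash
cat > w.py <<'E'
from h import *
import sys
s=get_state(); print({k:np.round(s[k],4).tolist() for k in("clock","joint_pos","tcp_pos","orientation","wrist_force","ft_torque","finger_gap")})
for n in("wrist","side","scene"):
    I,P,H,K,T=cam(n); cv2.imwrite(f"pics/{n}{sys.argv[1]}.png",cv2.cvtColor(I,cv2.COLOR_RGB2BGR))
    near=(np.hypot(P[...,0]-.535,P[...,1]+.218)<.06)
    top=near&(P[...,2]>.125)&(P[...,2]<.14)&(cv2.inRange(H,(100,100,30),(125,255,255))>0)
    if top.sum()>50:
        pt=cv2.convexHull(np.argwhere(top)[:,::-1].astype(np.int32))[:,0].astype(float)
        d=np.c_[(pt-K[:2,2])/[K[0,0],K[1,1]],np.ones(len(pt))]@T[:3,:3].T
        g=T[:3,3]+d*((.132-T[2,3])/d[:,2])[:,None]
        (c,ax,a)=cv2.fitEllipse((g[:,:2]*1000).astype(np.float32)); print(n,"top",np.round(c,1),np.round(ax,1))
    o=cv2.inRange(H,(2,120,60),(19,255,255)).astype(bool)&near&(P[...,2]>.118)&(P[...,2]<.13)
    k,L,S,C=cv2.connectedComponentsWithStats(o.astype(np.uint8)); cs=[]
    for i in range(1,k):
        if S[i,4]>15: p=P[L==i]; r=cv2.minAreaRect((p[:,:2]*1000).astype(np.float32)); cs.append(r[0]); print(n,"tab",S[i],np.round(p.mean(0),4),np.round(r[0],1),np.round(r[1],1),round(r[2],1))
    if len(cs)==2:
        c=np.array(cs); e=c[0]-c[1]; print("mid",c.mean(0),"ang",np.degrees(np.arctan2(e[1],e[0])))
E
python3 w.py 1
```

```text
{'clock': 1.7, 'joint_pos': [-0.5254, 0.3193, 0.0534, 1.3059, -0.0005, 2.7796], 'tcp_pos': [0.5349, -0.2179, 0.2308], 'orientation': [0.0, 0.9967, -0.0816, -0.0006], 'wrist_force': [-0.1068, -0.03, 0.0227], 'ft_torque': [-0.0324, 0.0282, 0.02], 'finger_gap': 0.0856}
wrist top [ 534.7 -218.3] [51.6 61.8]
wrist tab [243 195   9  24 154] [ 0.5411 -0.191   0.1243] [ 539.9 -191.3] [ 6.4 19.2] 78.3
wrist tab [308 196   9  24 155] [ 0.5314 -0.2461  0.1241] [ 530.1 -245.4] [ 6.7 19. ] 80.2
mid [ 534.97842407 -218.34077454] ang 79.72738041360955
side top [ 532.1 -219.4] [53.1 64.4]
side tab [350 322  16  12 113] [ 0.5276 -0.2462  0.1231] [ 528.2 -245.3] [ 8.1 20.3] 80.8
scene top [ 538. -217.] [51.5 69.3]
scene tab [138 210   6  12  59] [ 0.542  -0.1899  0.1229] [ 540.5 -189.8] [ 7.  21.1] 82.9
scene tab [101 214   4  13  33] [ 0.5336 -0.2459  0.1231] [ 529.7 -246.4] [21.7  5.3] 2.3
mid [ 535.09408569 -218.09203339] ang 79.27783859678136
```

The wrist view puts the cap axis at (535.0, -218.2) mm and the tab line at about 80°. The scene and side views agree, so I'm descending.

Call:
step_arm(
  deltas=[
    [0, 0, -30, 0, 0, -0.5, 1],
    [0, 0, -30, 0, 0, 0, 1],
    [0, 0, -30, 0, 0, 0, 1],
    [0, 0, -20, 0, 0, 0, 1],
    [0, 0, 0, 0, 0, 0, 1],
  ],
)

```text
clock: 2.35
tcp_pos: [0.5319, -0.218, 0.1184]
orientation: [-0.001, 0.996, -0.088, -0.003]
wrist_force: [-1.0, -0.9, 0.7]
finger_gap: 0.0855
grip_force: 0.0
```

Call:
step_arm(
  deltas=[
    [0, 0, -10, 0, 0, 0, 1],
    [0, 0, -10, 0, 0, 0, 1],
    [0, 0, -8, 0, 0, 0, 1],
    [0, 0, 0, 0, 0, 0, 1],
    [0, 0, 0, 0, 0, 0, 1],
  ],
)

```text
clock: 2.85
tcp_pos: [0.5349, -0.2183, 0.0934]
orientation: [0.0, 0.996, -0.087, -0.0]
wrist_force: [0.3, -0.7, 0.6]
finger_gap: 0.0856
grip_force: 0.0
```

Call:
step_arm(
  deltas=[
    [0, 0, 0, 0, 0, 0, 0.6],
    [0, 0, 0, 0, 0, 0, 0.5],
    [0, 0, 0, 0, 0, 0, 0.45],
    [0, 0, 0, 0, 0, 0, 0.4],
    [0, 0, 0, 0, 0, 0, 0.35],
  ],
)

```text
clock: 3.35
tcp_pos: [0.5353, -0.2186, 0.0942]
orientation: [0.0, 0.996, -0.087, 0.001]
wrist_force: [-0.4, 0.5, 5.6]
finger_gap: 0.0579
grip_force: 5.9
```

Call:
step_arm(
  deltas=[
    [0, 0, 0, 0, 0, 0, 0.3],
    [0, 0, 1, 0, 0, 0, 0.2],
    [0, 0, 0, 0, 0, 0, 0.1],
    [0, 0, 0, 0, 0, 0, 0],
    [0, 0, 0, 0, 0, 0, 0],
  ],
)

```text
clock: 3.85
tcp_pos: [0.5354, -0.2185, 0.0955]
orientation: [0.0, 0.996, -0.087, 0.001]
wrist_force: [-0.7, 2.3, 7.8]
finger_gap: 0.0504
grip_force: 30.3
```

```bash
python3 w.py 2
```

```text
{'clock': 3.85, 'joint_pos': [-0.5264, 0.3921, -0.1832, 0.9939, 0.0, 2.7889], 'tcp_pos': [0.5354, -0.2185, 0.0955], 'orientation': [0.0003, 0.9962, -0.0867, 0.0008], 'wrist_force': [-0.6927, 2.28, 7.8109], 'ft_torque': [0.2506, 0.2529, -0.0097], 'finger_gap': 0.0504}
wrist top [ 536.4 -219.1] [53.1 61.8]
wrist tab [218 271  10  19  79] [ 0.5474 -0.1961  0.1227] [ 546.6 -195.5] [2.4 6.2] 53.7
wrist tab [333 271   8  21  78] [ 0.5389 -0.2443  0.1228] [ 537.8 -244.7] [6.4 2.2] 11.8
mid [ 542.20172119 -220.07581329] ang 79.95351167048021
side top [ 528.4 -218.9] [52.2 57.6]
scene top [ 539.4 -219.2] [48.  67.2]
```

Both tabs are fully in: the gap is about 50 mm and the grip 30 N. I'll relieve the slight downward push and then turn.

Call:
step_arm(
  deltas=[
    [0, 0, 1, 0, 0, 0, 0],
    [0, 0, 0.5, 0, 0, 2, 0],
    [0, 0, 0, 0, 0, 2, 0],
    [0, 0, 0, 0, 0, 2, 0],
    [0, 0, 0, 0, 0, 0, 0],
  ],
)

```text
clock: 4.5
tcp_pos: [0.5348, -0.2184, 0.0956]
orientation: [0.0, 0.999, -0.034, -0.0]
wrist_force: [-0.4, 0.4, 1.6]
finger_gap: 0.0503
grip_force: 31.7
```

```bash
cat > s.py <<'E'
from h import *
s=get_state(); q=s["orientation"]; print("F",np.round(s["wrist_force"],2),"M",np.round(s["ft_torque"],3),"yaw",round(np.degrees(2*np.arctan2(q[2],q[1])),2),"tcp",np.round(s["tcp_pos"],4),"gap",round(s["finger_gap"],4),"j6",round(s["joint_pos"][5],3),s["grip_force"])
E
python3 s.py
```

```text
F [-0.37  0.42  1.6 ] M [-0.016  0.064  0.016] yaw -3.95 tcp [ 0.5348 -0.2184  0.0956] gap 0.0503 j6 2.684 31.70710237696767
```

Call:
step_arm(
  deltas=[
    [0, 0, 0, 0, 0, 3, 0],
    [0, 0, 0, 0, 0, 3, 0],
    [0, 0, 0, 0, 0, 3, 0],
    [0, 0, 0, 0, 0, 3, 0],
    [0, 0, 0, 0, 0, 3, 0],
  ],
)

```text
clock: 5.0
tcp_pos: [0.5349, -0.2184, 0.0957]
orientation: [0.0, 0.995, 0.097, -0.0]
wrist_force: [-0.2, -0.3, 0.4]
finger_gap: 0.0505
grip_force: 31.7
```

```bash
python3 s.py; python3 w.py 3
```

```text
F [-0.21 -0.25  0.39] M [-0.027  0.013 -0.028] yaw 11.11 tcp [ 0.5349 -0.2184  0.0957] gap 0.0505 j6 2.421 31.695750541985035
{'clock': 5.0, 'joint_pos': [-0.5265, 0.3924, -0.1823, 0.9961, -0.0001, 2.4212], 'tcp_pos': [0.5349, -0.2184, 0.0957], 'orientation': [0.0001, 0.9953, 0.0968, -0.0], 'wrist_force': [-0.2057, -0.2535, 0.3944], 'ft_torque': [-0.0265, 0.0127, -0.0282], 'finger_gap': 0.0505}
wrist top [ 535.8 -218.6] [53.3 61.6]
wrist tab [218 271   8  18  70] [ 0.5381 -0.1932  0.123 ] [ 536.8 -193.6] [5.6 2. ] 10.1
wrist tab [333 270   8  20  77] [ 0.5475 -0.2411  0.1226] [ 546.6 -241.9] [6.  2.2] 33.9
mid [ 541.71057129 -217.72901154] ang 101.51572359278182
side top [ 526.7 -219. ] [46.4 61.8]
scene top [ 537.4 -217.1] [51.7 67. ]
```

View pics/wrist3.png

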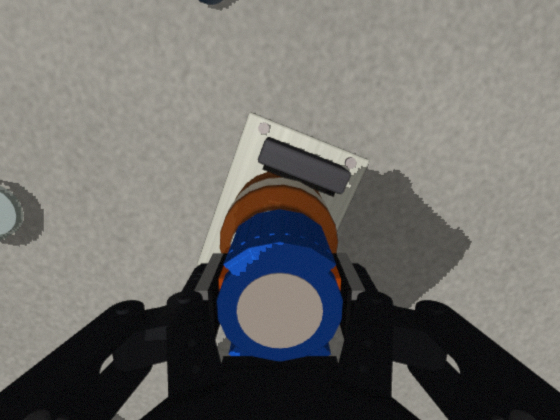

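The cap is turning with the fingers: its top is at (279,312) and the orange tabs sit under the pads at (222,280) and (337,280). From here I'll move in small steps with a lighter grip and watch the twist.

Call:
step_arm(
  deltas=[
    [0, 0, 0, 0, 0, 1.5, 0],
    [0, 0, 0, 0, 0, 1.5, 0],
  ],
  newtons=22,
)

```text
clock: 5.35
tcp_pos: [0.5348, -0.2184, 0.0957]
orientation: [0.0, 0.992, 0.123, -0.0]
wrist_force: [0.6, 1.6, -0.9]
finger_gap: 0.0508
grip_force: 31.5
```

```bash
python3 s.py
```

```text
F [ 0.64  1.63 -0.87] M [-0.063 -0.027 -0.07 ] yaw 14.12 tcp [ 0.5348 -0.2184  0.0957] gap 0.0508 j6 2.369 31.463330537080765
```

Call:
step_arm(
  deltas=[
    [0, 0, 0, 0, 0, 1, 0],
    [0, 0, 0, 0, 0, 1, 0],
  ],
)

```text
clock: 5.55
tcp_pos: [0.5348, -0.2183, 0.0957]
orientation: [-0.0, 0.99, 0.14, -0.0]
wrist_force: [0.3, 0.3, -0.5]
finger_gap: 0.0506
grip_force: 31.4
```

```bash
python3 s.py
```

```text
F [ 0.31  0.27 -0.53] M [-0.004  0.026  0.072] yaw 16.11 tcp [ 0.5348 -0.2183  0.0957] gap 0.0506 j6 2.334 31.373937260359526
```

Call:
step_arm(
  deltas=[
    [0, 0, 0, 0, 0, 1.2, 0],
    [0, 0, 0, 0, 0, 1.2, 0],
  ],
)

```text
clock: 5.75
tcp_pos: [0.5348, -0.2183, 0.0957]
orientation: [-0.0, 0.987, 0.161, -0.0]
wrist_force: [0.4, 0.2, -0.7]
finger_gap: 0.0508
grip_force: 31.3
```

```bash
python3 s.py
```

```text
F [ 0.4   0.17 -0.71] M [ 0.029 -0.021 -0.021] yaw 18.54 tcp [ 0.5348 -0.2183  0.0957] gap 0.0508 j6 2.292 31.292398776859045
```

Call:
step_arm(
  deltas=[
    [0, 0, 0, 0, 0, 1.2, 0],
    [0, 0, 0, 0, 0, 1.2, 0],
  ],
)

```text
clock: 5.95
tcp_pos: [0.5349, -0.2183, 0.0957]
orientation: [-0.0, 0.983, 0.182, 0.0]
wrist_force: [1.2, 0.2, -1.9]
finger_gap: 0.0505
grip_force: 31.3
```

```bash
python3 s.py
```

```text
F [ 1.16  0.19 -1.88] M [ 0.108 -0.115  0.037] yaw 20.95 tcp [ 0.5349 -0.2183  0.0957] gap 0.0505 j6 2.25 31.284316889941692
```

Call:
step_arm(
  deltas=[
    [0, 0, 0, 0, 0, 1.2, 0],
    [0, 0, 0, 0, 0, 1.2, 0],
  ],
)

```text
clock: 6.15
tcp_pos: [0.5351, -0.2183, 0.0959]
orientation: [0.0, 0.979, 0.202, 0.0]
wrist_force: [1.0, 0.5, -1.2]
finger_gap: 0.051
grip_force: 31.3
```

```bash
python3 s.py
```

```text
F [ 0.98  0.49 -1.23] M [ 0.164 -0.173  0.006] yaw 23.35 tcp [ 0.5351 -0.2183  0.0959] gap 0.051 j6 2.208 31.289992779493332
```

Call:
step_arm(
  deltas=[
    [0, 0, 0, 0, 0, 1.2, 0],
    [0, 0, 0, 0, 0, 1.2, 0],
  ],
)

```text
clock: 6.35
tcp_pos: [0.5351, -0.2183, 0.0959]
orientation: [0.0, 0.975, 0.223, 0.0]
wrist_force: [1.9, 1.0, -0.9]
finger_gap: 0.0505
grip_force: 31.3
```

```bash
python3 s.py
```

```text
F [ 1.85  1.03 -0.88] M [ 0.117 -0.296  0.003] yaw 25.75 tcp [ 0.5351 -0.2183  0.0959] gap 0.0505 j6 2.166 31.309171468019485
```

Call:
step_arm(
  deltas=[
    [0.3, 0.2, 0, 0, 0, 1.2, 0],
    [0, 0, 0, 0, 0, 1.2, 0],
  ],
)

```text
clock: 6.55
tcp_pos: [0.5351, -0.2182, 0.0958]
orientation: [0.0, 0.97, 0.243, -0.0]
wrist_force: [1.0, 0.2, -1.8]
finger_gap: 0.0508
grip_force: 31.3
```

```bash
python3 s.py
```

```text
F [ 1.03  0.19 -1.84] M [ 0.139 -0.185  0.005] yaw 28.15 tcp [ 0.5351 -0.2182  0.0958] gap 0.0508 j6 2.124 31.314941123127937
```

Call:
step_arm(
  deltas=[
    [0.2, 0, -0.2, 0, 0, 1.2, 0],
    [0, 0, 0, 0, 0, 1.2, 0],
  ],
)

```text
clock: 6.75
tcp_pos: [0.5353, -0.2181, 0.0957]
orientation: [-0.0, 0.965, 0.263, -0.0]
wrist_force: [-0.2, 0.3, 0.5]
finger_gap: 0.0507
grip_force: 31.6
```

```bash
python3 s.py
```

```text
F [-0.16  0.35  0.52] M [ 0.143  0.001 -0.014] yaw 30.54 tcp [ 0.5353 -0.2181  0.0957] gap 0.0507 j6 2.083 31.568809412419796
```

Forces are clean, with no stop after 40.5°.

Call:
step_arm(
  deltas=[
    [0, 0, 0, 0, 0, 1.2, 0],
    [0, 0, 0, 0, 0, 1.2, 0],
  ],
)

```text
clock: 6.95
tcp_pos: [0.5351, -0.218, 0.0956]
orientation: [-0.0, 0.959, 0.284, -0.0]
wrist_force: [-0.7, 1.2, 0.1]
finger_gap: 0.0505
grip_force: 31.8
```

```bash
python3 s.py
```

```text
F [-0.65  1.17  0.11] M [ 0.3    0.169 -0.053] yaw 32.94 tcp [ 0.5351 -0.218   0.0956] gap 0.0505 j6 2.041 31.79427808150649
```

Call:
step_arm(
  deltas=[
    [0, 0, 0, 0, 0, 1.2, 0],
    [0, 0, 0, 0, 0, 1.2, 0],
  ],
)

```text
clock: 7.15
tcp_pos: [0.535, -0.2179, 0.0956]
orientation: [-0.0, 0.953, 0.304, -0.0]
wrist_force: [-2.0, 1.4, 2.1]
finger_gap: 0.0508
grip_force: 32.0
```

```bash
python3 s.py
```

```text
F [-2.    1.43  2.13] M [ 0.396  0.37  -0.217] yaw 35.34 tcp [ 0.535  -0.2179  0.0956] gap 0.0508 j6 1.999 31.956582879647613
```

Mz has jumped to -0.22. I'll hold and re-read.

Call:
step_arm(
  deltas=[
    [0, 0, 0, 0, 0, 0, 0],
  ],
)

```text
clock: 7.25
tcp_pos: [0.535, -0.2179, 0.0956]
orientation: [-0.0, 0.953, 0.303, -0.0]
wrist_force: [-1.4, 2.2, 2.4]
finger_gap: 0.0507
grip_force: 32.0
```

```bash
python3 s.py
```

```text
F [-1.43  2.2   2.38] M [ 0.418  0.411 -0.093] yaw 35.28 tcp [ 0.535  -0.2179  0.0956] gap 0.0507 j6 2.0 32.026455318555236
```

Call:
step_arm(
  deltas=[
    [-0.2, 0.3, 0.2, 0, 0, 0.6, 0],
    [0, 0, 0, 0, 0, 0, 0],
  ],
)

```text
clock: 7.45
tcp_pos: [0.535, -0.2178, 0.0957]
orientation: [-0.0, 0.951, 0.308, -0.0]
wrist_force: [-2.0, 1.6, 0.0]
finger_gap: 0.0505
grip_force: 31.6
```

```bash
python3 s.py
```

```text
F [-1.95  1.65  0.02] M [ 0.23   0.321 -0.124] yaw 35.86 tcp [ 0.535  -0.2178  0.0957] gap 0.0505 j6 1.99 31.60711968317628
```

Call:
step_arm(
  deltas=[
    [-0.2, 0.2, 0, 0, 0, 0.8, 0],
    [0, 0, 0, 0, 0, 0, 0],
  ],
)

```text
clock: 7.65
tcp_pos: [0.535, -0.2178, 0.0957]
orientation: [0.0, 0.949, 0.315, -0.0]
wrist_force: [-1.6, 0.2, 0.2]
finger_gap: 0.0508
grip_force: 31.3
```

```bash
python3 s.py
```

```text
F [-1.65  0.15  0.17] M [ 0.115  0.179 -0.157] yaw 36.66 tcp [ 0.535  -0.2178  0.0957] gap 0.0508 j6 1.976 31.291276020929217
```

Call:
step_arm(
  deltas=[
    [-0.2, 0, 0, 0, 0, 0.8, 0],
    [0, 0, 0, 0, 0, 0, 0],
  ],
)

```text
clock: 7.85
tcp_pos: [0.5349, -0.2178, 0.0957]
orientation: [0.0, 0.947, 0.321, 0.0]
wrist_force: [-0.6, -0.0, -2.2]
finger_gap: 0.0506
grip_force: 31.0
```

```bash
python3 s.py
```

```text
F [-0.64 -0.04 -2.18] M [ 0.062  0.096 -0.215] yaw 37.46 tcp [ 0.5349 -0.2178  0.0957] gap 0.0506 j6 1.962 31.02564850822091
```

Twist is rising steadily with angle at a fixed cap position, which is the stop (about 45°). Now a gentle lift while watching the pull.

Call:
step_arm(
  deltas=[
    [0, 0, 1, 0, 0, 0, 0],
    [0, 0, 1, 0, 0, 0, 0],
    [0, 0, 0, 0, 0, 0, 0],
  ],
)

```text
clock: 8.15
tcp_pos: [0.535, -0.2178, 0.0981]
orientation: [0.0, 0.947, 0.321, 0.0]
wrist_force: [-0.4, 0.8, 0.2]
finger_gap: 0.0506
grip_force: 31.0
```

```bash
python3 s.py
```

```text
F [-0.44  0.78  0.18] M [ 0.073  0.045 -0.015] yaw 37.47 tcp [ 0.535  -0.2178  0.0981] gap 0.0506 j6 1.962 31.003184504806995
```

Call:
step_arm(
  deltas=[
    [0, 0, 0.7, 0, 0, 0, 0],
    [0, 0, 0, 0, 0, 0, 0],
  ],
)

```text
clock: 8.35
tcp_pos: [0.5351, -0.2178, 0.0992]
orientation: [0.0, 0.947, 0.321, 0.0]
wrist_force: [1.0, -0.1, -1.7]
finger_gap: 0.0506
grip_force: 30.9
```

```bash
python3 s.py
```

```text
F [ 0.99 -0.1  -1.75] M [-0.011 -0.041 -0.042] yaw 37.46 tcp [ 0.5351 -0.2178  0.0992] gap 0.0506 j6 1.962 30.89412337169051
```

Call:
step_arm(
  deltas=[
    [0, 0, 0.8, 0, 0, 0, 0],
    [0, 0, 0, 0, 0, 0, 0],
  ],
)

```text
clock: 8.55
tcp_pos: [0.535, -0.2177, 0.0997]
orientation: [0.0, 0.947, 0.321, 0.0]
wrist_force: [0.2, 0.3, -0.9]
finger_gap: 0.0506
grip_force: 30.9
```

```bash
python3 s.py; python3 w.py 4 | grep top
```

```text
F [ 0.24  0.32 -0.91] M [-0.025  0.035  0.009] yaw 37.45 tcp [ 0.535  -0.2177  0.0997] gap 0.0506 j6 1.962 30.894756205379963
wrist top [ 534.2 -218.6] [54.8 66. ]
side top [ 532.2 -219.6] [52.1 68.5]
scene top [ 535.8 -213.3] [47. 71.]
```

Call:
step_arm(
  deltas=[
    [0, 0, 1, 0, 0, 0, 0],
    [0, 0, 1, 0, 0, 0, 0],
    [0, 0, 1, 0, 0, 0, 0],
  ],
)

```text
clock: 9.0
tcp_pos: [0.5348, -0.2177, 0.1024]
orientation: [0.0, 0.947, 0.321, 0.0]
wrist_force: [-0.8, 0.1, -0.6]
finger_gap: 0.0502
grip_force: 30.9
```

```bash
python3 s.py
python3 - <<'E'
from h import *
for n in("scene","side","wrist"):
    I,P,H,K,T=cam(n); m=(np.hypot(P[...,0]-.535,P[...,1]+.218)<.02)&(H[...,1]<110)&(H[...,2]>120)&(P[...,2]<.16)&(P[...,2]>.12); print(n,m.sum(),np.median(P[m][:,2]))
E
```

```text
F [-0.76  0.07 -0.61] M [-0.047 -0.038 -0.016] yaw 37.44 tcp [ 0.5348 -0.2177  0.1024] gap 0.0502 j6 1.963 30.892870109528303
scene 247 0.13936726040925912
side 0 nan
wrist 4918 0.14004644501403965
  return _methods._mean(a, axis=axis, dtype=dtype,
  ret = ret.dtype.type(ret / rcount)
```

The cap has come free: its top is up to 0.1395 m with no pull. Lifting clear and carrying it over the tray.

Call:
step_arm(
  deltas=[
    [0, 0, 8, 0, 0, 0, 0],
    [0, 0, 12, 0, 0, 0, 0],
    [0, 0, 20, 0, 0, 0, 0],
    [0, 0, 25, 0, 0, 0, 0],
    [0, 0, 25, 0, 0, 0, 0],
  ],
)

```text
clock: 9.65
tcp_pos: [0.5347, -0.2176, 0.1942]
orientation: [0.0, 0.947, 0.321, 0.0]
wrist_force: [-0.4, 0.0, -1.3]
finger_gap: 0.0509
grip_force: 30.9
```

Call:
step_arm(
  deltas=[
    [0, 10, 10, 0, 0, 0, 0],
    [0, 25, 0, 0, 0, 0, 0],
    [1, 35, 0, 0, 0, 0, 0],
    [2, 35, 0, 0, 0, 0, 0],
    [2, 35, 0, 0, 0, 0, 0],
  ],
)

```text
clock: 10.15
tcp_pos: [0.5393, -0.0758, 0.2024]
orientation: [-0.0, 0.947, 0.321, 0.0]
wrist_force: [-0.7, 0.6, -1.0]
finger_gap: 0.0506
grip_force: 30.9
```

Call:
step_arm(
  deltas=[
    [2, 35, 0, 0, 0, 0, 0],
    [2, 35, 0, 0, 0, 0, 0],
    [2, 35, 0, 0, 0, 0, 0],
    [2, 35, 0, 0, 0, 0, 0],
    [0, 35, 0, 0, 0, 0, 0],
  ],
)

```text
clock: 10.65
tcp_pos: [0.5473, 0.0994, 0.2024]
orientation: [-0.0, 0.947, 0.321, 0.0]
wrist_force: [0.3, -0.4, -0.8]
finger_gap: 0.0506
grip_force: 30.9
```

Call:
step_arm(
  deltas=[
    [0, 35, 0, 0, 0, 0, 0],
    [0, 30, 0, 0, 0, 0, 0],
    [0, 20, 0, 0, 0, 0, 0],
    [0, 0, 0, 0, 0, 0, 0],
    [0, 0, 0, 0, 0, 0, 0],
  ],
)

```text
clock: 11.15
tcp_pos: [0.5472, 0.1829, 0.2022]
orientation: [0.0, 0.947, 0.322, -0.0]
wrist_force: [-0.0, -0.0, -0.4]
finger_gap: 0.0506
grip_force: 30.9
```

```bash
python3 s.py
python3 - <<'E'
from h import *
for n in("scene","side","wrist"):
    I,P,H,K,T=cam(n); cv2.imwrite(f"pics/{n}5.png",cv2.cvtColor(I,cv2.COLOR_RGB2BGR))
    m=((np.abs(P[...,2]-.007)<.0065)&(np.hypot(P[...,0]-.548,P[...,1]-.185)<.1)&(H[...,2]>90)).astype(np.uint8)
    m=(m>0)&(P[...,2]>.0025)
    q=P[m]; print(n,m.sum())
    if m.sum()>100:
        print(cv2.minAreaRect((q[:,:2]*1000).astype(np.float32)))
        r=q[q[:,2]>.0075]; print("rim",len(r),cv2.minAreaRect((r[:,:2]*1000).astype(np.float32)) if len(r)>20 else 0)
    b=(cv2.inRange(H,(100,100,30),(125,255,255))>0)&(np.hypot(P[...,0]-.547,P[...,1]-.182)<.06)&(P[...,2]>.1)
    if b.sum()>20:print("cap",np.round(P[b].min(0),4),np.round(P[b].max(0),4))
E
```

```text
F [-0.01 -0.02 -0.42] M [-0.075  0.018  0.024] yaw 37.53 tcp [0.5472 0.1829 0.2022] gap 0.0506 j6 2.67 30.908759403973818
scene 2840
((552.6173095703125, 194.29946899414062), (178.63592529296875, 148.02622985839844), 89.3722915649414)
rim 450 ((549.1685791015625, 184.0380859375), (120.27122497558594, 122.83008575439453), 79.65121459960938)
cap [0.5219 0.1335 0.1938] [0.5775 0.2134 0.2674]
side 1984
((557.0728759765625, 178.8714599609375), (140.06907653808594, 160.7679443359375), 68.216552734375)
rim 325 ((547.8328857421875, 183.24649047851562), (122.24807739257812, 120.578857421875), 79.28011322021484)
cap [0.5155 0.1507 0.1966] [0.5694 0.2102 0.2592]
wrist 9761
((563.6990356445312, 203.3740234375), (150.1998748779297, 192.0516357421875), 49.81221008300781)
rim 1214 ((548.5159912109375, 183.4615478515625), (119.9434814453125, 119.53257751464844), 79.52762603759766)
cap [0.5174 0.1515 0.1948] [0.5767 0.2103 0.2771]
```

View pics/side5.png

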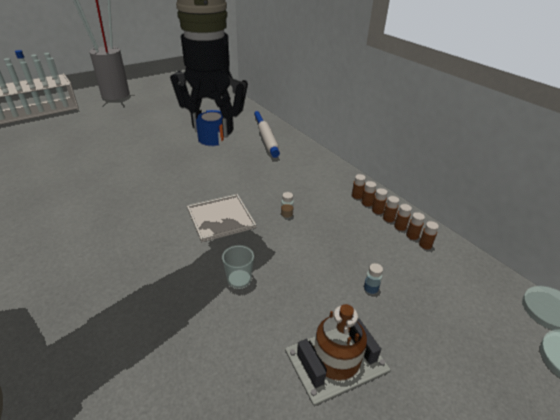

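The side view shows the cap upright in the gripper at (210,125), the jar uncapped at (343,340), the tray clear at (221,217), and the vials and beaker undisturbed. The tray centre is (548.5, 183.5) mm.

Call:
step_arm(
  deltas=[
    [1, 0.5, -20, 0, 0, 0, 0],
    [0, 0, -35, 0, 0, 0, 0],
    [0, 0, -40, 0, 0, 0, 0],
    [0, 0, -35, 0, 0, 0, 0],
    [0, 0, -20, 0, 0, 0, 0],
  ],
)

```text
clock: 11.8
tcp_pos: [0.5469, 0.1813, 0.0494]
orientation: [-0.0, 0.947, 0.32, -0.002]
wrist_force: [-0.3, -0.1, -0.5]
finger_gap: 0.0508
grip_force: 30.9
```

Call:
step_arm(
  deltas=[
    [0, 0, -15, 0, 0, 0, 0],
    [0, 0, -10, 0, 0, 0, 0],
    [0, 0, -6, 0, 0, 0, 0],
    [0, 0, -4, 0, 0, 0, 0],
    [0, 0, 0, 0, 0, 0, 0],
  ],
)

```text
clock: 12.3
tcp_pos: [0.549, 0.1827, 0.0175]
orientation: [0.0, 0.947, 0.321, 0.0]
wrist_force: [0.3, -0.3, -1.7]
finger_gap: 0.0507
grip_force: 30.9
```

```bash
python3 s.py
```

```text
F [ 0.32 -0.33 -1.65] M [ 0.002 -0.016  0.044] yaw 37.43 tcp [0.549  0.1827 0.0175] gap 0.0507 j6 2.671 30.900935120880604
```

Call:
step_arm(
  deltas=[
    [0, 0.5, -2, 0, 0, 0, 0],
    [0, 0, -2, 0, 0, 0, 0],
    [0, 0, -1, 0, 0, 0, 0],
    [0, 0, -0.7, 0, 0, 0, 0],
    [0, 0, 0, 0, 0, 0, 0],
  ],
)

```text
clock: 12.8
tcp_pos: [0.5489, 0.1834, 0.0117]
orientation: [0.0, 0.947, 0.321, 0.0]
wrist_force: [-0.3, 0.4, -0.4]
finger_gap: 0.0504
grip_force: 30.9
```

```bash
python3 s.py
```

```text
F [-0.27  0.39 -0.38] M [-0.036 -0.03  -0.031] yaw 37.45 tcp [0.5489 0.1834 0.0117] gap 0.0504 j6 2.672 30.908050406724215
```

Call:
step_arm(
  deltas=[
    [0, 0, -0.5, 0, 0, 0, 0],
    [0, 0, -0.5, 0, 0, 0, 0],
    [0, 0, 0, 0, 0, 0, 0],
  ],
)

```text
clock: 13.1
tcp_pos: [0.5489, 0.1834, 0.0116]
orientation: [0.0, 0.947, 0.321, 0.0]
wrist_force: [-2.9, 0.1, 6.5]
finger_gap: 0.0508
grip_force: 32.9
```

```bash
python3 s.py
```

```text
F [-2.89  0.07  6.48] M [-0.039  0.541 -0.02 ] yaw 37.45 tcp [0.5489 0.1834 0.0116] gap 0.0508 j6 2.672 32.90622795000672
```

The cap is touching down (6.5 N). Opening gradually.

Call:
step_arm(
  deltas=[
    [0, 0, 0.3, 0, 0, 0, 0.2],
    [0, 0, 0, 0, 0, 0, 0.3],
    [0, 0, 0, 0, 0, 0, 0.4],
    [0, 0, 0, 0, 0, 0, 0.5],
    [0, 0, 0, 0, 0, 0, 0.6],
  ],
)

```text
clock: 13.6
tcp_pos: [0.5489, 0.1833, 0.0108]
orientation: [0.0, 0.947, 0.321, -0.0]
wrist_force: [0.3, 0.2, -0.1]
finger_gap: 0.0683
grip_force: 0.0
```

Call:
step_arm(
  deltas=[
    [0, 0, 0, 0, 0, 0, 0.8],
    [0, 0, 0, 0, 0, 0, 1],
    [0, 0, 0, 0, 0, 0, 1],
    [0, 0, 0, 0, 0, 0, 1],
    [0, 0, 0, 0, 0, 0, 1],
  ],
)

```text
clock: 14.1
tcp_pos: [0.5488, 0.1833, 0.0109]
orientation: [0.0, 0.947, 0.321, 0.0]
wrist_force: [-0.3, 0.5, 0.0]
finger_gap: 0.0852
grip_force: 0.0
```

```bash
python3 s.py
python3 - <<'E'
from h import *
I=cam("wrist")[0]; cv2.imwrite("pics/wrist6.png",cv2.cvtColor(I,cv2.COLOR_RGB2BGR))
E
```

```text
F [-0.32  0.5   0.01] M [-0.015  0.045  0.035] yaw 37.44 tcp [0.5488 0.1833 0.0109] gap 0.0852 j6 2.672 0.0
```

View pics/wrist6.png

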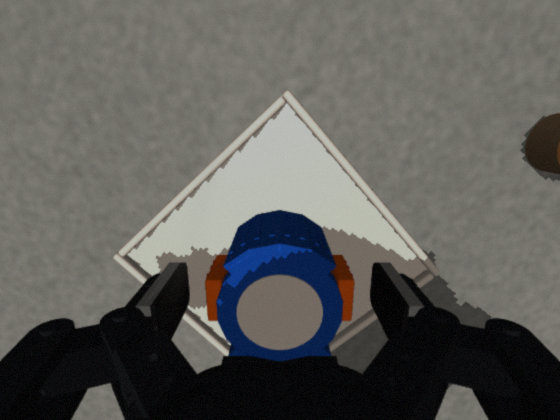

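The cap stands upright in the tray at (280,312), with the tabs sprung out at (214,285) and (347,285) and the fingers clear on both sides. Retreating straight up.

Call:
step_arm(
  deltas=[
    [0, 0, 10, 0, 0, 0, 1],
    [0, 0, 20, 0, 0, 0, 1],
    [0, 0, 30, 0, 0, 0, 1],
    [0, 0, 40, 0, 0, 0, 1],
    [0, 0, 40, 0, 0, 0, 1],
  ],
)

```text
clock: 14.65
tcp_pos: [0.5483, 0.1832, 0.1528]
orientation: [0.0, 0.947, 0.321, -0.0]
wrist_force: [0.0, 0.1, -0.3]
finger_gap: 0.0851
grip_force: 0.0
```

Call:
step_arm(
  deltas=[
    [0, 0, 30, 0, 0, 0, 1],
    [0, 0, 20, 0, 0, 0, 1],
    [0, 0, 0, 0, 0, 0, 1],
    [0, 0, 0, 0, 0, 0, 1],
  ],
)

```text
clock: 15.05
tcp_pos: [0.5489, 0.1834, 0.2014]
orientation: [0.0, 0.947, 0.321, 0.001]
wrist_force: [0.0, -0.3, -0.5]
finger_gap: 0.085
grip_force: 0.0
```

```bash
python3 s.py
python3 - <<'E'
from h import *
for n in("scene","side","wrist"):
    I,P,H,K,T=cam(n); cv2.imwrite(f"pics/{n}7.png",cv2.cvtColor(I,cv2.COLOR_RGB2BGR))
    b=(np.hypot(P[...,0]-.548,P[...,1]-.184)<.045)&(P[...,2]>.042)&(P[...,2]<.07)
    q=P[b]; print(n,np.round((q.min(0)+q.max(0))/2,4),"top z",np.round(np.percentile(q[:,2],[5,50,95]),4))
E
```

```text
F [ 0.01 -0.29 -0.48] M [ 0.047  0.03  -0.004] yaw 37.45 tcp [0.5489 0.1834 0.2014] gap 0.085 j6 2.672 0.0
scene [0.5485 0.1824 0.0466] top z [0.0442 0.0478 0.0495]
side [0.5472 0.1832 0.0465] top z [0.0441 0.0482 0.0499]
wrist [0.5478 0.1821 0.0468] top z [0.0475 0.0489 0.0501]
```

View pics/side7.png

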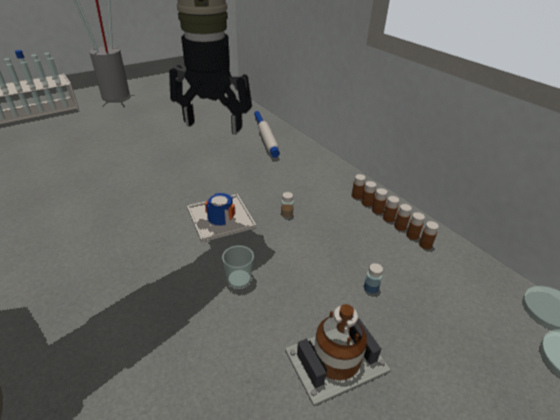

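The cap stands flat at the tray centre (220,208) with its top at 48 mm. The vials at (287,204) and (374,277) and the beaker at (238,268) are unmoved, and the gripper is clear.

```bash
python3 -c "
from workcell import *
print(hand_in())"
```

```text
the job is handed in; nothing more can be done
None
```

I turned the cap about 45° to its stop, lifted it off freely and set it upright within about 1.5 mm of the tray's centre; I let go, saw no movement of the vials or beaker, and handed in at about 15 s.

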